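# Nest the sorting cups and count two nuts into the innermost

### The arm

A 6-joint arm with a two-finger parallel gripper is mounted at the origin on the work surface; the furniture and walls round the work are solid. World frame = base frame: x ahead of the robot, y to its left, z up, the work surface at z = 0. Lengths are in m, angles in rad, forces in N, time in s.
With the tool pointing down it reaches from about 0.375 to 0.9 m from the base axis. Payload 3.1 kg.
Tool frame: the origin (TCP) lies midway between the tips of the shut fingers; the grasp point (between the pads) lies 19 mm behind it (manip.pinch_z is the distance from the TCP to the grasp point, in m); z points along the fingers, y is the line along which they close (so a half turn about z gives the same grasp; the last joint's range is limited). The gripper opens to 85 mm and grips with 20 to 120 N. Pads are 22 mm wide; open, the fingers measure 114 mm over their backs; the gripper's body (76 mm by 85 mm) begins 54 mm behind the grasp point. The pads swing forward as they close: fully open they stand 13 mm farther back than shut.
Start: joints at [-1.377, 0.527, 1.433, -0, 1.181, -0.178], TCP at [0.227, -0.582, 0.231] pointing down, gripper open.
Joint ranges: [-3.08, 3.08], [-0.75, 2.2], [0.22, 2.44], [-1.43, 4.57], [0, 2.65], [-2.85, 2.85]. Speed limits (rad/s): [2.79, 2.79, 3.14, 3.14, 3.14, 3.14].

### API

Orientations are given as a unit quaternion [x, y, z, w].
In Python, from station import manip, viewer, ticket gives the robot as it stands.
- The arm moves only by the shell command python3 -m creep 'ROWS' [FORCE]. ROWS is JSON, a list of rows, each an object with "slide": the shift along the tool's x, y, z in cm, a list of three; "angular": the turn, a rotation vector about the tool's x, y, z in rad, a list of three; "claw": the opening, from -1 (shut) to 1 (fully open). A call has 1 to 10 rows; each row shifts and turns the commanded pose from where the row before left it, along the tool's axes as they then stand; what a row does not reach is not made up. A row lasts 1/12 s, in which the tool goes at most 41.7 mm and 7.16 degrees, less where a joint would pass 70% of its speed; a pose out of reach is approached as far as the arm can. A call with a gripper value outside its range is refused whole. The fingers move at their own pace and stop on an object; FORCE is the grip in N (left out, the last holds). Time passes only in rows, so rows that do not move let the fingers close. It gives the time, the measured TCP pose, the force, the opening and the grip force at its end, in the units of the state.
- manip.sense(): the state, without advancing time (a new reading comes with each control period).
- viewer.snapshot(name): name is "scene" or "top" or "wrist"; returns the picture (420x560x3 uint8, blue, green, red); there is no depth.
- viewer.calibration(name): a dict with "fov_y" (degrees; the focal length in pixels is half the picture's height over the tangent of half this angle, whatever the lens; pixels are square), "cx", "cy" (the principal point, pixels), "T" (4x4, takes a point from camera to world coordinates); the wrist camera has in their place "tool_from_camera" (4x4, takes a point from camera to tool coordinates, whose origin is the TCP and whose axes are the flange's). Camera axes: x right, y up, looking along -z (the intrinsics and any distortion apply to the point x, -y, -z); pixel columns grow to the right and rows downward; lengths in m; the calibration is good to about 2 mm. A picture is of the moment at which its call begins: read the wrist's pose just before it. calibration takes no time and is no camera call.
- ticket.sign_off(): hands the job in; it is judged then, once.
The state is a dict: "t": time; "q": joint angles; "qd": joint speeds; "tau": joint torques, N m; "tcp_pos": TCP position; "tool_rot": TCP orientation; "force": force on the tool from outside, world axes, zero at the start; "ft_torque": the same for the moment, N m; "finger_gap": opening from 0.0 (shut) to 1.0 (fully open); "gripper_force": force on a finger pad.
Only numpy, scipy, OpenCV 4.12 (cv2) and the standard library are available. Lean on these libraries where they do the work, as an engineer would, in place of code of your own. Each camera call takes 0.05 s, during which the arm holds its last target. There are 200 camera calls.

### The job

Pack up the sorting cups for the next job: nest the three metal cups inside one another in size order, the middle one in the widest and the narrowest in the middle one, each upright and fully down on the floor of the next, with exactly two of the four steel nuts from the dark mat inside the narrowest cup. The nest stands on the table, the other two nuts stay lying where they are, and nothing else on the table is disturbed.

Things in the scene. Friction and masses are not known exactly. Their poses are not given: they have to be found in the camera images.
- wide_cup: The widest and lowest of three cups, plain aluminium, open, round, slightly tapered, no handle: 80 mm across the rim, 69 mm across the foot, 42 mm tall, wall 2.5 mm, floor 3 mm thick (75 mm clear across the mouth, 64 mm across the inner floor). Origin: centre of the underside, z up
- middle_cup: The middle one of three cups, plain aluminium, open, round, slightly tapered, no handle: 60 mm across the rim, 54 mm across the foot, 62 mm tall, wall 2.5 mm, floor 3 mm thick (55 mm clear across the mouth, 49 mm across the inner floor). Origin: centre of the underside, z up. Seated in the widest cup its rim is 23 mm above that cup's rim
- narrow_cup: The narrowest and tallest of three cups, plain aluminium, open, round, slightly tapered, no handle: 48 mm across the rim, 42 mm across the foot, 82 mm tall, wall 2.5 mm, floor 3 mm thick (43 mm clear across the mouth, 37 mm across the inner floor). Origin: centre of the underside, z up. Seated in the middle cup its rim is 23 mm above that cup's rim (88 mm above the table)
- nut_a: One of four like steel hexagon nuts lying flat on the dark mat about 60 mm apart: 21 mm across flats, 24 mm across corners, 12 mm thick, bore 14 mm. Origin: centre of the underside, z up; the x axis points at the middle of a flat (flats every 60 degrees)
- nut_b: One of four like steel hexagon nuts lying flat on the dark mat about 60 mm apart: 21 mm across flats, 24 mm across corners, 12 mm thick, bore 14 mm. Origin: centre of the underside, z up; the x axis points at the middle of a flat (flats every 60 degrees)
- nut_c: One of four like steel hexagon nuts lying flat on the dark mat about 60 mm apart: 21 mm across flats, 24 mm across corners, 12 mm thick, bore 14 mm. Origin: centre of the underside, z up; the x axis points at the middle of a flat (flats every 60 degrees)
- nut_d: One of four like steel hexagon nuts lying flat on the dark mat about 60 mm apart: 21 mm across flats, 24 mm across corners, 12 mm thick, bore 14 mm. Origin: centre of the underside, z up; the x axis points at the middle of a flat (flats every 60 degrees)
- parts_mat: Dark rubber mat fixed on the table, 110 x 110 mm, 2 mm thick; the four nuts lie on it. Origin: centre of the underside
- tape_ring: Lilac roll of tape lying flat, 65 mm across, 18 mm high; a bystander, loose on the table. Origin: centre of the underside
- eraser: Small white and blue eraser, 21 x 42 x 12 mm (x, y, z); a bystander, loose on the table. Origin: centre of the underside
- grind_block: Dark grey abrasive block, 58 x 90 x 26 mm (x, y, z); a bystander, loose on the table. Origin: centre of the underside
There are look-alikes about, which are no part of the job. Leave any yellow look-alike of the middle_cup alone.

How it is judged:
By the outcome, as a careful person would: the job done as asked, in the order asked, and still so for the second after the job is handed in, with the robot touching nothing.
It also fails if it takes over 72 s, if anything falls off the work surface, if the arm or the gripper's body presses on something with over 40 N, if the wrist force passes 120 N, or if a joint passes its speed limit or range.

## Working session

There is one attempt and no reset: what is moved stays moved. The work goes in short steps, Python scripts to look and compute and a shell command to move; the robot and the scene stay as the last step left them, time stands still between calls to the robot, and variables do not carry over. Pictures are saved under pics/ and viewed, at most 10 in all, crops included, and the job is handed in when it is done.

```bash
ls; mkdir -p pics
python3 - <<'E'
from station import manip, viewer
import cv2
print(manip.sense(), manip.pinch_z)
for n in ("top","scene"):
    im=viewer.snapshot(n); cv2.imwrite(f"pics/{n}0.png",cv2.resize(im,(800,600)))
    cv2.imwrite(f"pics/{n}0_raw.png",im)
    print(viewer.calibration(n))
print(viewer.calibration("wrist"))
E
```

```text
pics
{'t': 0.0, 'q': array([-1.37748369e+00,  5.28426813e-01,  1.43387023e+00,  6.01327742e-06,
        1.18140399e+00, -1.78505520e-01]), 'qd': array([ 1.55768989e-05,  1.25664453e-03,  3.46502029e-04, -5.19948048e-04,
        3.36920410e-04, -2.27815880e-04]), 'tau': array([ 3.19894407e-04, -4.42341828e+01, -1.78025651e+01, -1.98696875e-04,
        8.45996401e-03, -1.38157031e-05]), 'tcp_pos': array([ 0.22695827, -0.58158665,  0.230368  ]), 'tool_rot': array([ 9.82768288e-01,  1.84838798e-01, -5.02440409e-06, -1.05418115e-03]), 'force': array([-0.13472452, -0.48575843,  0.53354748]), 'ft_torque': array([-0.02485795, -0.00305479,  0.01894921]), 'gripper_force': 0.0, 'finger_gap': 1.0012160218744999} 0.0187
{'fov_y': 53.41667200896105, 'cx': 280.20504507323915, 'cy': 213.36834438857312, 'T': array([[ 1.81467915e-02,  9.88010315e-01, -1.53317680e-01,
         3.69113487e-01],
       [-9.99835108e-01,  1.80351928e-02, -2.11875599e-03,
        -4.93167356e-02],
       [ 6.71761132e-04,  1.53330847e-01,  9.88174681e-01,
         9.69039893e-01],
       [ 0.00000000e+00,  0.00000000e+00,  0.00000000e+00,
         1.00000000e+00]])}
{'fov_y': 43.33621464790377, 'cx': 271.16832732504326, 'cy': 207.00234727469982, 'T': array([[ 0.69175148,  0.52554416, -0.49526077, -0.09953134],
       [-0.72212878,  0.50641728, -0.47124469, -0.62362597],
       [ 0.00314872,  0.68362627,  0.72982547,  0.94448612],
       [ 0.        ,  0.        ,  0.        ,  1.        ]])}
{'fov_y': 67.31239733052118, 'cx': 279.50617462214854, 'cy': 207.71518532592046, 'tool_from_camera': array([[-2.74207879e-04,  9.50706428e-01,  3.10092266e-01,
         7.89969642e-02],
       [ 9.99999941e-01,  1.96257186e-04,  2.82576846e-04,
        -1.19203464e-03],
       [ 2.07789789e-04,  3.10092325e-01, -9.50706425e-01,
        -1.42765483e-01],
       [ 0.00000000e+00,  0.00000000e+00,  0.00000000e+00,
         1.00000000e+00]])}
```

View pics/top0.png

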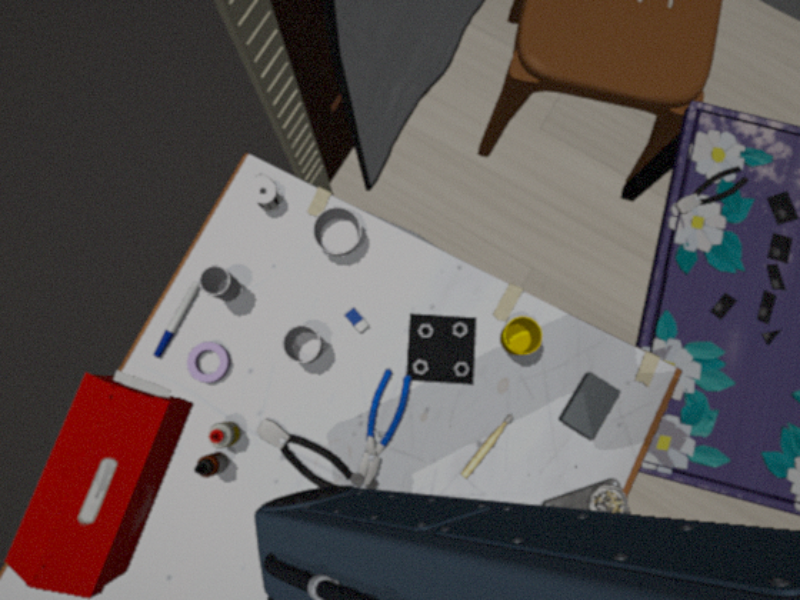

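View pics/scene0.png

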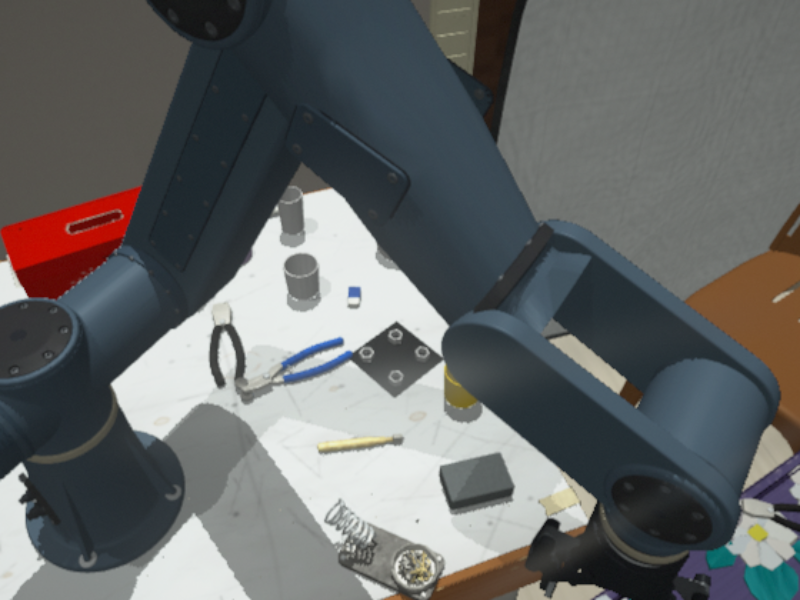

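The top view shows the wide cup at about (338,232), narrow (218,282), middle (304,345), yellow look-alike (521,335), and the nuts at (426,331), (460,329), (421,367) and (461,369). The scene view agrees, and nothing stands close to the cups.

```bash
cat > h.py <<'E'
import numpy as np
from station import manip, viewer
from scipy.spatial.transform import Rotation as R
def Tw():
    s=manip.sense(); T=np.eye(4); T[:3,:3]=R.from_quat(s['tool_rot']).as_matrix(); T[:3,3]=s['tcp_pos']; return T
def ray(name,u,v,z,T=None):
    c=viewer.calibration(name); f=210/np.tan(np.radians(c['fov_y'])/2)
    M=c['T'] if name!='wrist' else (Tw() if T is None else T)@c['tool_from_camera']
    d=M[:3,:3]@np.array([(u-c['cx'])/f,-(v-c['cy'])/f,-1]); o=M[:3,3]
    return o+d*(z-o[2])/d[2]
def proj(name,p,T=None):
    c=viewer.calibration(name); f=210/np.tan(np.radians(c['fov_y'])/2)
    M=c['T'] if name!='wrist' else (Tw() if T is None else T)@c['tool_from_camera']
    q=M[:3,:3].T@(np.asarray(p)-M[:3,3]); return c['cx']+f*q[0]/-q[2], c['cy']-f*q[1]/-q[2]
E
python3 - <<'E'
import cv2
from h import *
im=cv2.imread('pics/top0_raw.png')
cv2.imwrite('pics/topcrop.png',cv2.resize(im[130:280,126:392],None,fx=3,fy=3,interpolation=cv2.INTER_CUBIC))
for n,u,v,z in [('wide',338,232,.042),('narrow',214,278,.082),('mid',302,342,.062),('yel',521,333,.06),('n1',426,331,.014),('n2',460,329,.014),('n3',421,367,.014),('n4',461,369,.014),('tape',209,362,.018),('eraser',357,320,.012),('grind',590,405,.026)]:
    print(n,ray('top',u*.7,v*.7,z).round(4))
E
```

```text
wide [0.6293 0.0547 0.042 ]
narrow [0.5427 0.2357 0.082 ]
mid [0.4497 0.1014 0.062 ]
yel [ 0.4698 -0.233   0.06  ]
n1 [ 0.4754 -0.0894  0.014 ]
n2 [ 0.4796 -0.1441  0.014 ]
n3 [ 0.4175 -0.0821  0.014 ]
n4 [ 0.4155 -0.1459  0.014 ]
tape [0.4191 0.2552 0.018 ]
eraser [0.4915 0.0223 0.012 ]
grind [ 0.3627 -0.3461  0.026 ]
```

View pics/topcrop.png

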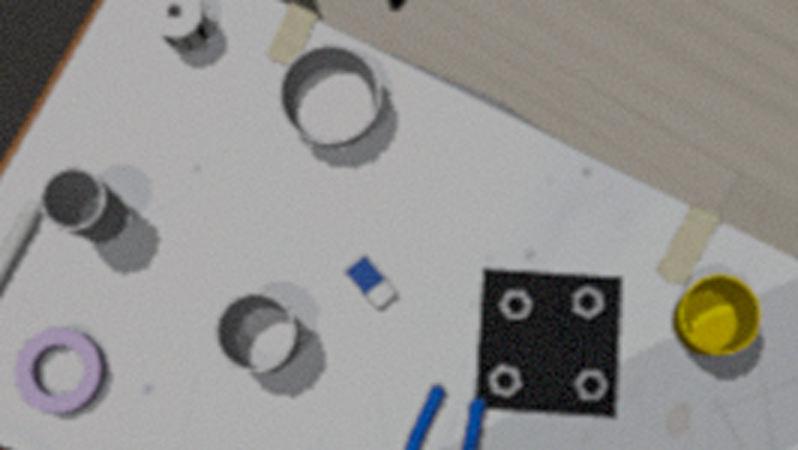

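The crop puts the rim centres at narrow (74,200), middle (259,333) and wide (332,97), and the nuts at (515,304), (588,302), (504,380) and (591,384). I'll move toward the cups and look with the wrist camera.

```bash
python3 - <<'E'
from h import *
for n,u,v,z in [('wide',332,97,.042),('narrow',74,200,.082),('mid',259,333,.062),('n1',515,304,.014),('n2',588,302,.014),('n3',504,380,.014),('n4',591,384,.014)]:
    print(n,ray('top',u/3+126,v/3+130,z).round(4))
E
python3 -m creep '[{"slide":[3.3,-2.1,0],"angular":[0,0,0],"claw":1},{"slide":[3.3,-2.1,0],"angular":[0,0,0],"claw":1},{"slide":[3.3,-2.1,0],"angular":[0,0,0],"claw":1},{"slide":[3.3,-2.1,0],"angular":[0,0,0],"claw":1},{"slide":[3.3,-2.1,0],"angular":[0,0,0],"claw":1},{"slide":[3.3,-2.1,0],"angular":[0,0,0],"claw":1},{"slide":[3.3,-2.1,0],"angular":[0,0,0],"claw":1},{"slide":[3.3,-2.1,0],"angular":[0,0,0],"claw":1},{"slide":[3.3,-2.1,0],"angular":[0,0,0],"claw":1},{"slide":[3.3,-2.1,0],"angular":[0,0,0],"claw":1}]' 30
python3 -m creep '[{"slide":[1.5,-3.5,0],"angular":[0,0,0],"claw":1},{"slide":[1.5,-3.5,0],"angular":[0,0,0],"claw":1},{"slide":[0.8,-3.5,0],"angular":[0,0,0],"claw":1},{"slide":[0.8,-3.5,0],"angular":[0,0,0],"claw":1},{"slide":[0.8,-3.5,0],"angular":[0,0,0],"claw":1},{"slide":[0.8,-3.5,0],"angular":[0,0,0],"claw":1},{"slide":[0,0,0],"angular":[0,0,0],"claw":1},{"slide":[0,0,0],"angular":[0,0,0],"claw":1}]'
```

```text
wide [0.6294 0.0545 0.042 ]
narrow [0.5382 0.2335 0.082 ]
mid [0.4463 0.0992 0.062 ]
n1 [ 0.4762 -0.0882  0.014 ]
n2 [ 0.4788 -0.1441  0.014 ]
n3 [ 0.418  -0.0805  0.014 ]
n4 [ 0.4162 -0.1466  0.014 ]
t: 0.93
tcp_pos: [0.4588, -0.2648, 0.2311]
tool_rot: [0.983, 0.185, -0.0, -0.0]
force: [0.8, -1.3, 0.5]
finger_gap: 1.003
gripper_force: 0.0
t: 1.6
tcp_pos: [0.4389, -0.0467, 0.2312]
tool_rot: [0.982, 0.187, -0.0, -0.0]
force: [0.2, -0.1, 0.2]
finger_gap: 0.996
gripper_force: 0.0
```

Run:
```python
from h import *
import cv2
T=Tw(); np.save('T1.npy',T); im=viewer.snapshot('wrist'); cv2.imwrite('pics/w1raw.png',im)
cv2.imwrite('pics/w1.png',cv2.resize(im,(800,600),interpolation=cv2.INTER_CUBIC))
for n,p in dict(mid=(.4463,.0992,.062),wide=(.6294,.0545,.042),n1=(.4762,-.0882,.014),n2=(.4788,-.1441,.014),n3=(.418,-.0805,.014),n4=(.4162,-.1466,.014)).items():
    print(n,np.array(proj('wrist',p,T))/.7)
```

```text
mid [203.07215708 178.71460082]
wide [361.51356374 -85.08333537]
n1 [466.36214914 227.761061  ]
n2 [530.50942755 249.97425721]
n3 [429.40644005 289.05110436]
n4 [500.05917517 318.08645161]
```

View pics/w1.png

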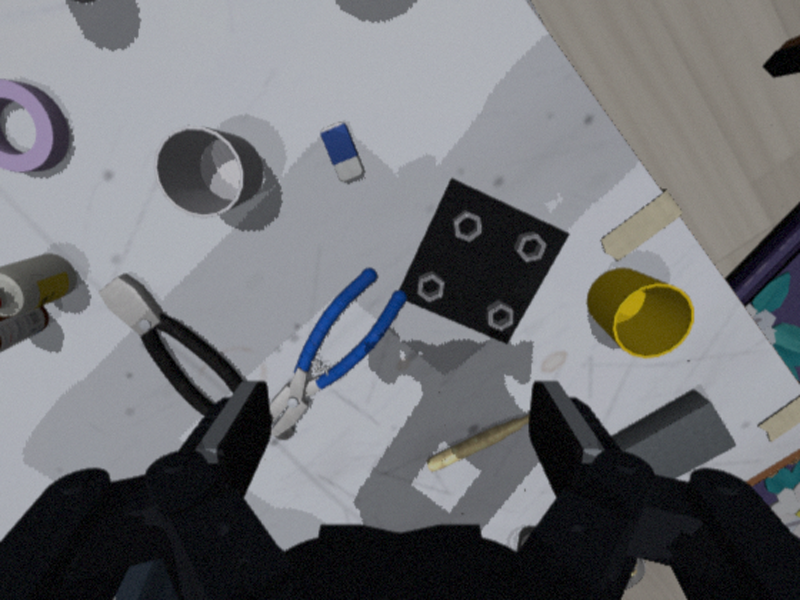

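The wrist view agrees with the top view: nuts at (468,227), (531,248), (430,287), (500,317), middle rim at about (201,172). Next I'll take one view from between the three cups.

```bash
python3 -m creep '[{"slide":[2.8,-2.7,0],"angular":[0,0,0],"claw":1},{"slide":[2.8,-2.7,0],"angular":[0,0,0],"claw":1},{"slide":[2.8,-2.7,0],"angular":[0,0,0],"claw":1},{"slide":[2.8,-2.7,0],"angular":[0,0,0],"claw":1},{"slide":[2.8,-2.7,0],"angular":[0,0,0],"claw":1},{"slide":[0,0,0],"angular":[0,0,0],"claw":1},{"slide":[0,0,0],"angular":[0,0,0],"claw":1}]'
python3 - <<'E'
from h import *
import cv2
print(ray('wrist',200*.7,172*.7,.062,np.load('T1.npy')))
T=Tw(); np.save('T2.npy',T); im=viewer.snapshot('wrist'); cv2.imwrite('pics/w2raw.png',im)
cv2.imwrite('pics/w2.png',cv2.resize(im,(800,600),interpolation=cv2.INTER_CUBIC))
for n,p in dict(mid=(.4463,.0992,.062),wide=(.6294,.0545,.042),nar=(.5382,.2335,.082)).items():
    print(n,np.array(proj('wrist',p,T))/.7)
E
```

```text
t: 2.23
tcp_pos: [0.5226, 0.1283, 0.2309]
tool_rot: [0.983, 0.186, 0.0, 0.0]
force: [-0.3, 0.0, -0.0]
finger_gap: 0.998
gripper_force: 0.0
[0.44980688 0.10215619 0.062     ]
mid [399.89036891 369.88268389]
wide [553.78805106 159.56765461]
nar [255.50561233 193.26649788]
```

View pics/w2.png

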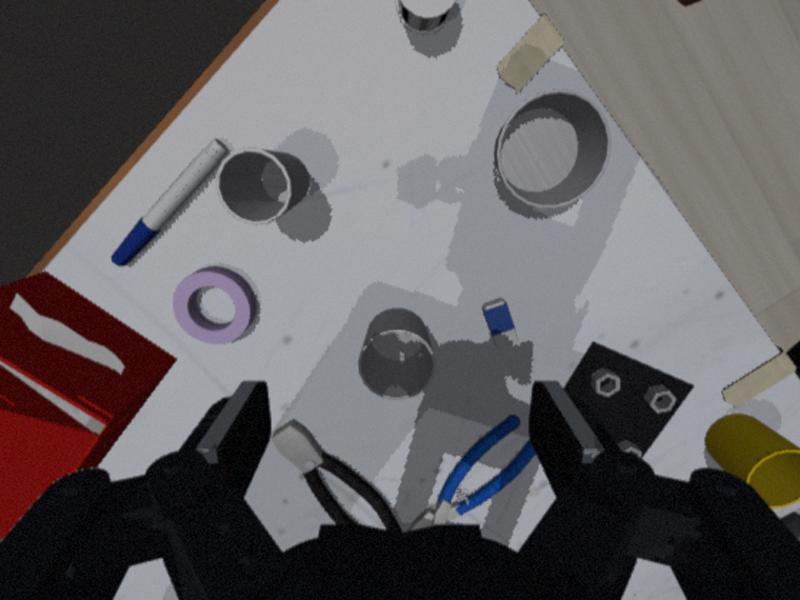

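Rims read at about (255,186) for the narrow cup, (552,150) for the wide cup and (397,363) for the middle cup. I'll overlay projected rim and foot circles to verify.

Run:
```python
from h import *
import cv2
T=np.load('T2.npy')
r={n:ray('wrist',u*.7,v*.7,z,T) for n,u,v,z in [('mid',397,363,.062),('wide',552,150,.042),('nar',255,186,.082)]}
print(r)
im=cv2.imread('pics/w2raw.png'); S=4; t=np.linspace(0,2*np.pi,60)
out=[]
for n,ro,rf in [('mid',.030,.027),('wide',.040,.0345),('nar',.024,.021)]:
    c=r[n]; u,v=map(int,proj('wrist',c,T)); x0,y0=u-50,v-50
    big=cv2.resize(im[y0:y0+100,x0:x0+100],None,fx=S,fy=S,interpolation=cv2.INTER_CUBIC)
    for z,rad,col in ((c[2],ro,(0,0,255)),(0,rf,(0,255,0))):
        P=np.array([proj('wrist',(c[0]+rad*np.cos(a),c[1]+rad*np.sin(a),z),T) for a in t])
        cv2.polylines(big,[((P-[x0,y0]+.5)*S).astype(np.int32)],True,col,1)
    out.append(big[:, 60:326] if n!='wide' else big[:,67:333])
cv2.imwrite('pics/w2c.png',np.hstack(out))
```

```text
{'mid': array([0.45093211, 0.10338855, 0.062     ]), 'wide': array([0.63466297, 0.05863658, 0.042     ]), 'nar': array([0.54241843, 0.23501862, 0.082     ])}
```

View pics/w2c.png

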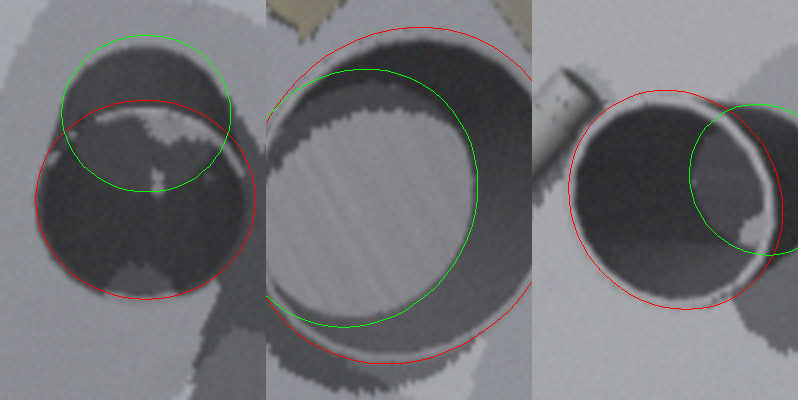

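Cups are upright and the estimates are close to each other. I'll refine them with an automatic fit of the rim's two edges, leaving the scale free.

```bash
cat > fit.py <<'E'
from h import *
import cv2
from scipy.optimize import differential_evolution
G={'mid':(.030,.027,.062),'wide':(.040,.0345,.042),'nar':(.024,.021,.082)}
a=np.linspace(0,2*np.pi,120,endpoint=False)
def fit(im,name,cup,p0,T=None,w=.012):
    g=cv2.GaussianBlur(cv2.cvtColor(im,cv2.COLOR_BGR2GRAY),(0,0),.8).astype(np.float32)
    gr=np.minimum(np.hypot(cv2.Sobel(g,5,1,0),cv2.Sobel(g,5,0,1)),120)
    ro,rf,z=G[cup]
    def cost(x):
        s=0
        for rr,wt in ((ro,1),(ro-.0025,1)):
            P=np.array(proj_many(name,np.c_[x[0]+rr*x[2]*np.cos(a),x[1]+rr*x[2]*np.sin(a),np.full(120,z)],T),np.float32)
            s+=wt*cv2.remap(gr,P[:,:1],P[:,1:],cv2.INTER_LINEAR).mean()
        return -s
    r=differential_evolution(cost,[(p0[0]-w,p0[0]+w),(p0[1]-w,p0[1]+w),(.93,1.05)],seed=0,maxiter=80,popsize=12)
    return r.x.round(4),round(r.fun,1)
def proj_many(name,P,T):
    c=viewer.calibration(name); f=210/np.tan(np.radians(c['fov_y'])/2)
    M=c['T'] if name!='wrist' else T@c['tool_from_camera']
    q=(P-M[:3,3])@M[:3,:3]; return np.c_[c['cx']-f*q[:,0]/q[:,2], c['cy']+f*q[:,1]/q[:,2]]
E
python3 - <<'E'
from fit import *
T1,T2=np.load('T1.npy'),np.load('T2.npy')
t,w1,w2=[cv2.imread(f'pics/{n}raw.png') for n in('top0_','w1','w2')]
P={'mid':(.449,.102),'wide':(.632,.057),'nar':(.540,.235)}
for c in P:
    print(c,'top',fit(t,'top',c,P[c]),'w2',fit(w2,'wrist',c,P[c],T2), 'w1',fit(w1,'wrist',c,P[c],T1) if c=='mid' else '')
E
```

```text
mid top (array([0.4471, 0.1024, 0.9514]), np.float64(-230.5)) w2 (array([0.4487, 0.1037, 0.9981]), np.float32(-180.4)) w1 (array([0.4493, 0.1026, 0.9661]), np.float64(-211.3))Traceback (most recent call last):
    calc_energies = list(
        self._mapwrapper(self.func, parameters_pop[0:S])
    )
    return self.f(x, *self.args)
           ~~~~~~^^^^^^^^^^^^^^^
  File "fit.py", line 13, in cost
    P=np.array(proj_many(name,np.c_[x[0]+rr*x[2]*np.cos(a),x[1]+rr*x[2]*np.sin(a),np.full(120,z)],T),np.float32)
               ~~~~~~~~~^^^^^^^^^^^^^^^^^^^^^^^^^^^^^^^^^^^^^^^^^^^^^^^^^^^^^^^^^^^^^^^^^^^^^^^^^^^^
  File "fit.py", line 19, in proj_many
    c=viewer.calibration(name); f=210/np.tan(np.radians(c['fov_y'])/2)
ValueError: time passes only in moves, steps and waits

The above exception was the direct cause of the following exception:

Traceback (most recent call last):
  File "fit.py", line 16, in fit
    r=differential_evolution(cost,[(p0[0]-w,p0[0]+w),(p0[1]-w,p0[1]+w),(.93,1.05)],seed=0,maxiter=80,popsize=12)
RuntimeError: The map-like callable must be of the form f(func, iterable), returning a sequence of numbers the same length as 'iterable'
```

```bash
python3 - <<'E'
import re
s=open('h.py').read()
s=s.replace("def Tw","import functools\ncal=functools.lru_cache(None)(viewer.calibration)\ndef Tw",1)
open('h.py','w').write(s.replace("c=viewer.calibration(name)","c=cal(name)"))
s=open('fit.py').read(); open('fit.py','w').write(s.replace("c=viewer.calibration(name)","c=cal(name)"))
E
python3 - <<'E'
from fit import *
T2=np.load('T2.npy')
t,w2=[cv2.imread(f'pics/{n}raw.png') for n in('top0_','w2')]
P={'wide':(.632,.057),'nar':(.540,.235)}
for c in P:
    print(c,'top',fit(t,'top',c,P[c]),'w2',fit(w2,'wrist',c,P[c],T2))
print(manip.sense()['t'],manip.sense()['tcp_pos'])
E
```

```text
wide top (array([0.6325, 0.0568, 0.9695]), np.float64(-226.0)) w2 (array([0.6342, 0.0578, 0.9774]), np.float32(-189.5))
nar top (array([0.5391, 0.2334, 0.9742]), np.float64(-228.6)) w2 (array([0.5418, 0.2356, 0.9537]), np.float64(-210.4))
2.2833 [0.52164681 0.12728068 0.23077022]
```

```bash
python3 -m creep '[{"slide":[-2.6,-0.14,0],"angular":[0,0,0],"claw":1},{"slide":[-2.6,-0.14,0],"angular":[0,0,0],"claw":1},{"slide":[-2.55,-0.14,0],"angular":[0,0,0],"claw":1},{"slide":[0,0,3],"angular":[0,0,0],"claw":1},{"slide":[0,0,3],"angular":[0,0,0],"claw":1},{"slide":[0,0,3],"angular":[0,0,0],"claw":1},{"slide":[0,0,3],"angular":[0,0,0],"claw":1},{"slide":[0,0,0],"angular":[0,0,0],"claw":1},{"slide":[0,0,0],"angular":[0,0,0],"claw":1}]'
```

```text
t: 3.03
tcp_pos: [0.4462, 0.1022, 0.1105]
tool_rot: [0.983, 0.183, -0.002, -0.0]
force: [-0.5, -1.3, 0.3]
finger_gap: 1.0
gripper_force: 0.0
```

```bash
python3 -m creep '[{"slide":[0.2,0,2.5],"angular":[0,0,0],"claw":1},{"slide":[0,0,2.5],"angular":[0,0,0],"claw":1},{"slide":[0,0,1.95],"angular":[0,0,0],"claw":1},{"slide":[0,0,0],"angular":[0,0,0],"claw":1},{"slide":[0,0,0],"angular":[0,0,0],"claw":1}]'
python3 -m creep '[{"slide":[0,0,0],"angular":[0,0,0],"claw":-1},{"slide":[0,0,0],"angular":[0,0,0],"claw":-1},{"slide":[0,0,0],"angular":[0,0,0],"claw":-1},{"slide":[0,0,0],"angular":[0,0,0],"claw":-1},{"slide":[0,0,0],"angular":[0,0,0],"claw":-1},{"slide":[0,0,0],"angular":[0,0,0],"claw":-1}]' 40
python3 - <<'E'
from h import *
import cv2
im=viewer.snapshot('wrist'); cv2.imwrite('pics/w3.png',im)
E
```

```text
t: 3.45
tcp_pos: [0.45, 0.104, 0.0429]
tool_rot: [0.983, 0.184, 0.0, 0.0]
force: [-0.3, 0.1, -0.1]
finger_gap: 1.0
gripper_force: 0.0
t: 3.95
tcp_pos: [0.4508, 0.1044, 0.0441]
tool_rot: [0.983, 0.185, 0.002, 0.001]
force: [0.6, -0.5, 10.0]
finger_gap: 0.675
gripper_force: 40.4
```

View pics/w3.png

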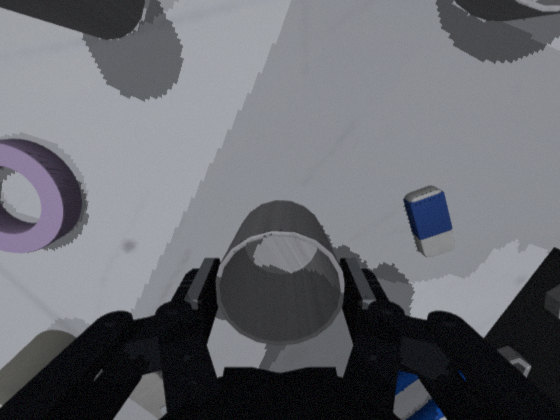

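The middle cup is gripped evenly, rim centre at (280,288) between the pads. Lift it and carry it over the wide cup.

```bash
python3 - <<'E'
from h import *
p=ray('wrist',280,288,.063); print(p, np.linalg.inv(Tw())@[*p,1])
E
python3 -m creep '[{"slide":[0,0,-2],"angular":[0,0,0],"claw":-1},{"slide":[0,0,-3],"angular":[0,0,0],"claw":-1},{"slide":[0,0,-3],"angular":[0,0,0],"claw":-1},{"slide":[1.5,1.1,0],"angular":[0,0,0],"claw":-1},{"slide":[2.3,1.65,0],"angular":[0,0,0],"claw":-1},{"slide":[2.3,1.65,0],"angular":[0,0,0],"claw":-1},{"slide":[2.3,1.65,0],"angular":[0,0,0],"claw":-1},{"slide":[2.3,1.65,0],"angular":[0,0,0],"claw":-1},{"slide":[2.3,1.65,0],"angular":[0,0,0],"claw":-1},{"slide":[1.5,1.1,0],"angular":[0,0,0],"claw":-1}]'
python3 -m creep '[{"slide":[0,0,0],"angular":[0,0,0],"claw":-1},{"slide":[0,0,0],"angular":[0,0,0],"claw":-1},{"slide":[0,0,0],"angular":[0,0,0],"claw":-1}]'
python3 - <<'E'
from fit import *
T=Tw(); im=viewer.snapshot('wrist'); cv2.imwrite('pics/w4.png',im)
print(T[:3,3],fit(im,'wrist','wide',(.633,.057),T))
E
```

```text
[0.45083962 0.10557006 0.063     ] [ 5.33570577e-04 -1.01595755e-03 -1.88731902e-02  1.00000000e+00]
t: 4.83
tcp_pos: [0.6254, 0.059, 0.1234]
tool_rot: [0.983, 0.185, 0.002, 0.001]
force: [-0.5, 0.3, -1.3]
finger_gap: 0.68
gripper_force: 43.8
t: 5.08
tcp_pos: [0.6206, 0.0602, 0.122]
tool_rot: [0.983, 0.185, -0.001, -0.0]
force: [-1.0, 0.4, -1.3]
finger_gap: 0.681
gripper_force: 43.8
[0.62060522 0.06023422 0.12197955] (array([0.6355, 0.0575, 0.9765]), np.float64(-133.4))
```

View pics/w4.png

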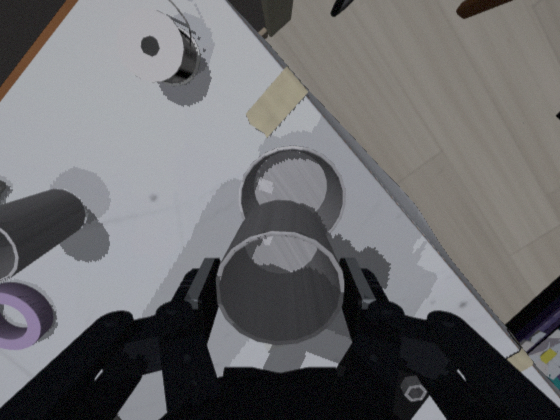

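The middle cup is held, with the wide cup's rim just ahead and to the right. Align the two and lower.

```bash
python3 -m creep '[{"slide":[1.1,0.85,0],"angular":[0,0,0],"claw":-1},{"slide":[0,0,0],"angular":[0,0,0],"claw":-1},{"slide":[0,0,2],"angular":[0,0,0],"claw":-1},{"slide":[0,0,0],"angular":[0,0,0],"claw":-1},{"slide":[0,0,0],"angular":[0,0,0],"claw":-1}]'
```

```text
t: 5.55
tcp_pos: [0.6333, 0.0565, 0.1009]
tool_rot: [0.983, 0.185, -0.002, -0.001]
force: [0.0, -0.1, -1.6]
finger_gap: 0.678
gripper_force: 43.8
```

```bash
python3 -m creep '[{"slide":[0,0,2],"angular":[0,0,0],"claw":-1},{"slide":[0,0,1.5],"angular":[0,0,0],"claw":-1},{"slide":[0,0,1],"angular":[0,0,0],"claw":-1},{"slide":[0,0,0.4],"angular":[0,0,0],"claw":-1},{"slide":[0,0,0.2],"angular":[0,0,0],"claw":-1},{"slide":[0,0,0],"angular":[0,0,0],"claw":-1},{"slide":[0,0,0],"angular":[0,0,0],"claw":-1}]'
```

```text
t: 6.13
tcp_pos: [0.6362, 0.056, 0.0516]
tool_rot: [0.983, 0.185, 0.001, 0.0]
force: [0.7, 1.1, -1.7]
finger_gap: 0.677
gripper_force: 43.8
```

```bash
python3 -m creep '[{"slide":[0,0,0.2],"angular":[0,0,0],"claw":-1},{"slide":[0,0,0.2],"angular":[0,0,0],"claw":-1},{"slide":[0,0,0],"angular":[0,0,0],"claw":-1},{"slide":[0,0,0],"angular":[0,0,0],"claw":-1}]'
```

```text
t: 6.47
tcp_pos: [0.6362, 0.0559, 0.0474]
tool_rot: [0.983, 0.185, 0.001, 0.0]
force: [-0.3, 0.7, 1.1]
finger_gap: 0.68
gripper_force: 43.9
```

```bash
python3 -m creep '[{"slide":[0,0,0],"angular":[0,0,0],"claw":1},{"slide":[0,0,0],"angular":[0,0,0],"claw":1},{"slide":[0,0,0],"angular":[0,0,0],"claw":1},{"slide":[0,0,0],"angular":[0,0,0],"claw":1},{"slide":[0,0,-1],"angular":[0,0,0],"claw":1},{"slide":[0,0,-3],"angular":[0,0,0],"claw":1},{"slide":[0,0,-4],"angular":[0,0,0],"claw":1},{"slide":[0,0,-4],"angular":[0,0,0],"claw":1},{"slide":[0,0,-3],"angular":[0,0,0],"claw":1},{"slide":[0,0,0],"angular":[0,0,0],"claw":1}]'
python3 -m creep '[{"slide":[0,0,0],"angular":[0,0,0],"claw":1}]'
python3 - <<'E'
from fit import *
T=Tw(); im=viewer.snapshot('wrist'); cv2.imwrite('pics/w5.png',im)
G['mid']=(.030,.027,.065)
print(T[:3,3],fit(im,'wrist','wide',(.635,.057),T),fit(im,'wrist','mid',(.635,.057),T))
G['low']=(.030,.027,.07)
E
```

```text
t: 7.3
tcp_pos: [0.6403, 0.0558, 0.2056]
tool_rot: [0.983, 0.185, 0.008, 0.002]
force: [0.8, 0.5, -0.2]
finger_gap: 1.0
gripper_force: 0.0
t: 7.38
tcp_pos: [0.6371, 0.0559, 0.2003]
tool_rot: [0.983, 0.185, 0.003, 0.001]
force: [-0.2, -0.2, -0.3]
finger_gap: 1.0
gripper_force: 0.0
[0.63713264 0.05590605 0.20027896] (array([0.6352, 0.0581, 0.9574]), np.float64(-182.9)) (array([0.6347, 0.0556, 0.9789]), np.float64(-197.8))
```

View pics/w5.png

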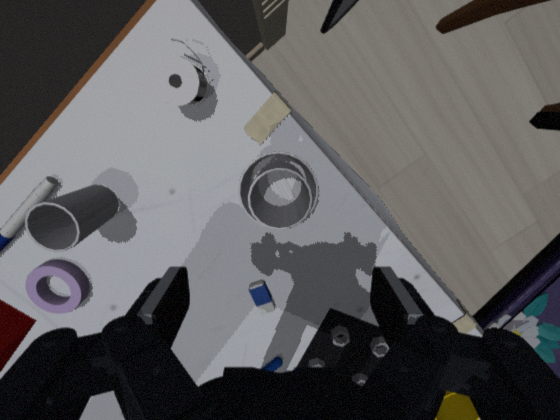

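The middle cup stands inside the wide one, rims at (279,198) and (279,190). Now the narrow cup.

```bash
python3 -m creep '[{"slide":[-0.4,-3.3,0],"angular":[0,0,0],"claw":1},{"slide":[-0.4,-3.4,0],"angular":[0,0,0],"claw":1},{"slide":[-0.4,-3.4,0],"angular":[0,0,0],"claw":1},{"slide":[-0.4,-3.4,0],"angular":[0,0,0],"claw":1},{"slide":[-0.4,-3.4,0],"angular":[0,0,0],"claw":1},{"slide":[-0.4,-3.3,0],"angular":[0,0,0],"claw":1},{"slide":[0,0,0],"angular":[0,0,0],"claw":1},{"slide":[0,0,0],"angular":[0,0,0],"claw":1},{"slide":[0,0,0],"angular":[0,0,0],"claw":1}]'
python3 - <<'E'
from fit import *
T=Tw(); im=viewer.snapshot('wrist'); cv2.imwrite('pics/w6.png',im)
x,s=fit(im,'wrist','nar',(.5405,.2345),T); print(T[:3,3],x,s, np.linalg.inv(T)@[x[0],x[1],.064,1])
E
```

```text
t: 8.18
tcp_pos: [0.5392, 0.2352, 0.1955]
tool_rot: [0.983, 0.185, -0.001, 0.0]
force: [0.7, 0.1, 0.2]
finger_gap: 0.999
gripper_force: 0.0
[0.53917602 0.23519582 0.19548806] [0.5422 0.2362 0.9653] -216.3 [3.53036042e-03 1.54567008e-04 1.31479184e-01 1.00000000e+00]
```

```bash
python3 -m creep '[{"slide":[0.25,0,3],"angular":[0,0,0],"claw":1},{"slide":[0,0,3.5],"angular":[0,0,0],"claw":1},{"slide":[0,0,3],"angular":[0,0,0],"claw":1},{"slide":[0,0,2.5],"angular":[0,0,0],"claw":1},{"slide":[0,0,1],"angular":[0,0,0],"claw":1},{"slide":[0,0,0],"angular":[0,0,0],"claw":1},{"slide":[0,0,0],"angular":[0,0,0],"claw":1}]'
```

```text
t: 8.82
tcp_pos: [0.5429, 0.2356, 0.0667]
tool_rot: [0.983, 0.184, -0.0, 0.0]
force: [0.2, 0.2, 0.7]
finger_gap: 0.999
gripper_force: 0.0
```

```bash
python3 -m creep '[{"slide":[0,0,0.3],"angular":[0,0,0],"claw":1},{"slide":[0,0,0],"angular":[0,0,0],"claw":-1},{"slide":[0,0,0],"angular":[0,0,0],"claw":-1},{"slide":[0,0,0],"angular":[0,0,0],"claw":-1},{"slide":[0,0,0],"angular":[0,0,0],"claw":-1},{"slide":[0,0,0],"angular":[0,0,0],"claw":-1},{"slide":[0,0,0],"angular":[0,0,0],"claw":-1},{"slide":[0,0,0],"angular":[0,0,0],"claw":-1}]' 40
python3 - <<'E'
from fit import *
T=Tw(); im=viewer.snapshot('wrist'); cv2.imwrite('pics/w7.png',im)
x,s=fit(im,'wrist','nar',(.5425,.236),T); print(T[:3,3],x,s, np.linalg.inv(T)@[x[0],x[1],.082,1])
E
python3 -m creep '[{"slide":[0,0,-2],"angular":[0,0,0],"claw":-1},{"slide":[0,0,-3],"angular":[0,0,0],"claw":-1},{"slide":[0,0,-3],"angular":[0,0,0],"claw":-1},{"slide":[0,0,-2.5],"angular":[0,0,0],"claw":-1},{"slide":[0,0,0],"angular":[0,0,0],"claw":-1},{"slide":[0,0,0],"angular":[0,0,0],"claw":-1}]'
```

```text
t: 9.48
tcp_pos: [0.5431, 0.2366, 0.0653]
tool_rot: [0.983, 0.185, 0.001, -0.0]
force: [-0.6, -0.4, 6.5]
finger_gap: 0.538
gripper_force: 40.7
[0.54307869 0.23661773 0.06527707] [0.5413 0.2373 0.9877] -170.5 [-0.00136721 -0.00127498 -0.01672695  1.        ]
t: 10.03
tcp_pos: [0.5431, 0.2367, 0.1706]
tool_rot: [0.983, 0.185, 0.002, -0.0]
force: [0.3, -0.3, -1.2]
finger_gap: 0.529
gripper_force: 41.5
```

```bash
python3 -m creep '[{"slide":[0.2,2,0],"angular":[0,0,0],"claw":-1},{"slide":[0.3,3,0],"angular":[0,0,0],"claw":-1},{"slide":[0.3,3.4,0],"angular":[0,0,0],"claw":-1},{"slide":[0.3,3.4,0],"angular":[0,0,0],"claw":-1},{"slide":[0.3,3.4,0],"angular":[0,0,0],"claw":-1},{"slide":[0.3,3,0],"angular":[0,0,0],"claw":-1},{"slide":[0.3,1.9,0],"angular":[0,0,0],"claw":-1},{"slide":[0,0,0],"angular":[0,0,0],"claw":-1},{"slide":[0,0,0],"angular":[0,0,0],"claw":-1},{"slide":[0,0,0],"angular":[0,0,0],"claw":-1}]'
python3 - <<'E'
from fit import *
G['mid']=(.030,.027,.065); G['nar']=(.024,.021,.1873)
T=Tw(); im=viewer.snapshot('wrist'); cv2.imwrite('pics/w8.png',im)
for c in ('wide','mid','nar'):
    x,s=fit(im,'wrist',c,(.635,.057) if c!='nar' else T[:2,3],T); print(c,T[:3,3],x,s, np.linalg.inv(T)@[x[0],x[1],G[c][2],1])
E
```

```text
t: 10.87
tcp_pos: [0.6322, 0.057, 0.1672]
tool_rot: [0.983, 0.185, -0.002, -0.001]
force: [-1.0, -0.4, -1.4]
finger_gap: 0.532
gripper_force: 41.5
wide [0.63221738 0.05702202 0.16721686] [0.6355 0.0583 0.9527] -140.5 [3.94749261e-03 2.85958113e-04 1.25203860e-01 1.00000000e+00]
mid [0.63221738 0.05702202 0.16721686] [0.6342 0.0557 0.9871] -150.8 [0.00171374 0.00218388 0.10220694 1.        ]
nar [0.63221738 0.05702202 0.16721686] [0.6327 0.0585 0.9599] -171.8 [ 9.18423039e-04 -1.24725404e-03 -2.00835926e-02  1.00000000e+00]
```

```bash
python3 -m creep '[{"slide":[0.2,0.3,0],"angular":[0,0,0],"claw":-1},{"slide":[0,0,1.5],"angular":[0,0,0],"claw":-1},{"slide":[0,0,1.5],"angular":[0,0,0],"claw":-1},{"slide":[0,0,0],"angular":[0,0,0],"claw":-1},{"slide":[0,0,0],"angular":[0,0,0],"claw":-1}]'
```

```text
t: 11.33
tcp_pos: [0.6358, 0.0553, 0.1381]
tool_rot: [0.983, 0.185, -0.001, -0.0]
force: [-0.6, 0.2, -0.7]
finger_gap: 0.531
gripper_force: 41.5
```

```bash
python3 -m creep '[{"slide":[0,0,1.5],"angular":[0,0,0],"claw":-1},{"slide":[0,0,1.5],"angular":[0,0,0],"claw":-1},{"slide":[0,0,1.5],"angular":[0,0,0],"claw":-1},{"slide":[0,0,0.7],"angular":[0,0,0],"claw":-1},{"slide":[0,0,0.5],"angular":[0,0,0],"claw":-1},{"slide":[0,0,0],"angular":[0,0,0],"claw":-1},{"slide":[0,0,0],"angular":[0,0,0],"claw":-1}]'
python3 -m creep '[{"slide":[0,0,0.3],"angular":[0,0,0],"claw":-1},{"slide":[0,0,0.3],"angular":[0,0,0],"claw":-1},{"slide":[0,0,0],"angular":[0,0,0],"claw":-1},{"slide":[0,0,0],"angular":[0,0,0],"claw":-1}]'
```

```text
t: 11.92
tcp_pos: [0.6374, 0.0544, 0.0825]
tool_rot: [0.983, 0.185, 0.001, 0.0]
force: [0.2, 0.0, -1.4]
finger_gap: 0.534
gripper_force: 41.5
t: 12.25
tcp_pos: [0.6369, 0.0542, 0.0759]
tool_rot: [0.983, 0.185, 0.0, 0.0]
force: [-1.2, 1.0, -1.4]
finger_gap: 0.532
gripper_force: 41.5
```

```bash
python3 -m creep '[{"slide":[0,0,0.3],"angular":[0,0,0],"claw":-1},{"slide":[0,0,0.15],"angular":[0,0,0],"claw":-1},{"slide":[0,0,0],"angular":[0,0,0],"claw":-1},{"slide":[0,0,0],"angular":[0,0,0],"claw":-1}]'
```

```text
t: 12.58
tcp_pos: [0.637, 0.0542, 0.0714]
tool_rot: [0.983, 0.185, 0.0, 0.0]
force: [-0.7, -0.7, 0.8]
finger_gap: 0.533
gripper_force: 41.5
```

```bash
python3 -m creep '[{"slide":[0,0,0],"angular":[0,0,0],"claw":1},{"slide":[0,0,0],"angular":[0,0,0],"claw":1},{"slide":[0,0,0],"angular":[0,0,0],"claw":1},{"slide":[0,0,0],"angular":[0,0,0],"claw":1},{"slide":[0,0,-1],"angular":[0,0,0],"claw":1},{"slide":[0,0,-3],"angular":[0,0,0],"claw":1},{"slide":[0,0,-4],"angular":[0,0,0],"claw":1},{"slide":[0,0,-4],"angular":[0,0,0],"claw":1},{"slide":[0,0,0],"angular":[0,0,0],"claw":1},{"slide":[0,0,0],"angular":[0,0,0],"claw":1}]'
python3 - <<'E'
from fit import *
G['mid']=(.030,.027,.065); G['nar']=(.024,.021,.088)
T=Tw(); im=viewer.snapshot('wrist'); cv2.imwrite('pics/w9.png',im); t=viewer.snapshot('top'); cv2.imwrite('pics/top1.png',t)
for c in ('wide','mid','nar'):
    x,s=fit(im,'wrist',c,(.635,.056),T); print(c,T[:3,3],x,s, fit(t,'top',c,(.635,.056)))
E
```

```text
t: 13.42
tcp_pos: [0.639, 0.0542, 0.1955]
tool_rot: [0.983, 0.185, 0.004, 0.001]
force: [0.3, -0.3, -0.8]
finger_gap: 1.004
gripper_force: 0.0
wide [0.63900234 0.05419851 0.1955365 ] [0.634  0.0567 0.9916] -170.7 (array([0.6349, 0.0594, 0.9545]), np.float64(-159.9))
mid [0.63900234 0.05419851 0.1955365 ] [0.6339 0.0555 0.9995] -191.1 (array([0.6338, 0.0464, 0.9307]), np.float64(-179.8))
nar [0.63900234 0.05419851 0.1955365 ] [0.6358 0.054  0.9826] -205.4 (array([0.6332, 0.0492, 0.9303]), np.float64(-194.1))
```

```bash
python3 -m creep '[{"slide":[-3,1.4,0],"angular":[0,0,0],"claw":0},{"slide":[-3,1.4,0],"angular":[0,0,0],"claw":0},{"slide":[-3,1.4,0],"angular":[0,0,0],"claw":0},{"slide":[-3,1.4,1],"angular":[0,0,0],"claw":0},{"slide":[-3,1.4,1],"angular":[0,0,0],"claw":0},{"slide":[-3,1.4,1],"angular":[0,0,0],"claw":0},{"slide":[-3.2,1.5,1],"angular":[0,0,0],"claw":0},{"slide":[0,0,0],"angular":[0,0,0],"claw":0},{"slide":[0,0,0],"angular":[0,0,0],"claw":0},{"slide":[0,0,0],"angular":[0,0,0],"claw":0}]'
cat > nut.py <<'E'
from fit import *
def nutfit(im,T,p0,w=.008):
    g=cv2.GaussianBlur(cv2.cvtColor(im,cv2.COLOR_BGR2GRAY),(0,0),.8).astype(np.float32)
    gr=np.minimum(np.hypot(cv2.Sobel(g,5,1,0),cv2.Sobel(g,5,0,1)),300)
    def cost(x):
        phi=(a-x[2]+np.pi/6)%(np.pi/3)-np.pi/6   # x[2]: direction of flat normal
        s=0
        for r,wt in ((.0105/np.cos(phi),1),(.007+0*a,1)):
            P=proj_many('wrist',np.c_[x[0]+r*x[3]*np.cos(a),x[1]+r*x[3]*np.sin(a),np.full(120,.014)],T).astype(np.float32)
            s+=wt*cv2.remap(gr,P[:,:1],P[:,1:],cv2.INTER_LINEAR).mean()
        return -s
    r=differential_evolution(cost,[(p0[0]-w,p0[0]+w),(p0[1]-w,p0[1]+w),(0,np.pi/3),(.93,1.03)],seed=1,maxiter=80)
    prof=[round(float(cost([r.x[0],r.x[1],r.x[2]+np.radians(k),r.x[3]]))) for k in (-30,-15,0,15)]
    return r.x,prof
E
python3 - <<'E'
from nut import *
T=Tw(); np.save('T10.npy',T); im=viewer.snapshot('wrist'); cv2.imwrite('pics/w10.png',im)
s=manip.sense(); print(T[:3,3],s['tool_rot'].round(3),s['q'].round(2),s['finger_gap'])
for n,p in dict(n1=(.4762,-.0882),n2=(.4788,-.1441),n3=(.418,-.0805),n4=(.4162,-.1466)).items():
    x,pr=nutfit(im,T,p); print(n,x[:2].round(4),np.degrees(x[2]).round(1),x[3].round(3),pr,proj('wrist',(*x[:2],.014),T))
E
```

```text
t: 14.35
tcp_pos: [0.4751, -0.1148, 0.1505]
tool_rot: [0.983, 0.184, -0.001, -0.001]
force: [0.0, 0.0, 0.5]
finger_gap: 0.499
gripper_force: 0.0
[ 0.47510304 -0.11478973  0.15052376] [ 0.983  0.185 -0.    -0.   ] [-0.47  0.47  1.85  0.    0.82  0.73] 0.4980508313697291
n1 [ 0.4777 -0.0884] 59.2 1.013 [-401, -417, -444, -420] (np.float64(255.1141572815096), np.float64(182.32426669343158))
n2 [ 0.4809 -0.1436] 33.5 1.005 [-387, -403, -423, -403] (np.float64(312.47499386378007), np.float64(200.30388001217563))
n3 [ 0.4194 -0.0807] 43.1 1.001 [-470, -487, -513, -491] (np.float64(226.88305224921893), np.float64(234.78900602935397))
n4 [ 0.4172 -0.1464] 52.9 1.001 [-253, -260, -277, -267] (np.float64(289.6821028815346), np.float64(259.0811610694161))
```

```bash
python3 -m creep '[{"slide":[1.2,-2.3,0],"angular":[0,0,0],"claw":0},{"slide":[0,0,3],"angular":[0,0,-0.07],"claw":0},{"slide":[0,0,3],"angular":[0,0,-0.066],"claw":0},{"slide":[0,0,2],"angular":[0,0,0],"claw":0},{"slide":[0,0,2],"angular":[0,0,0],"claw":0},{"slide":[0,0,0],"angular":[0,0,0],"claw":0},{"slide":[0,0,0],"angular":[0,0,0],"claw":0},{"slide":[0,0,0],"angular":[0,0,0],"claw":0}]'
```

```text
t: 15.07
tcp_pos: [0.4792, -0.0888, 0.052]
tool_rot: [0.968, 0.252, 0.001, 0.0]
force: [-0.1, -0.7, -0.3]
finger_gap: 0.501
gripper_force: 0.0
```

```bash
python3 -m creep '[{"slide":[-0.1,0,1.5],"angular":[0,0,0],"claw":0},{"slide":[0,0,1.5],"angular":[0,0,0],"claw":0},{"slide":[0,0,1],"angular":[0,0,0],"claw":0},{"slide":[0,0,0.5],"angular":[0,0,0],"claw":0},{"slide":[0,0,0],"angular":[0,0,0],"claw":0},{"slide":[0,0,0],"angular":[0,0,0],"claw":0}]'
python3 -m creep '[{"slide":[0,0,0],"angular":[0,0,0],"claw":-1},{"slide":[0,0,0],"angular":[0,0,0],"claw":-1},{"slide":[0,0,0],"angular":[0,0,0],"claw":-1},{"slide":[0,0,0],"angular":[0,0,0],"claw":-1},{"slide":[0,0,0],"angular":[0,0,0],"claw":-1}]' 40
```

```text
t: 15.57
tcp_pos: [0.4776, -0.0897, 0.0068]
tool_rot: [0.968, 0.251, 0.0, 0.0]
force: [-0.7, 0.5, -0.5]
finger_gap: 0.496
gripper_force: 0.0
t: 15.98
tcp_pos: [0.4777, -0.0898, 0.0071]
tool_rot: [0.968, 0.251, 0.001, 0.0]
force: [-0.4, 0.5, 6.5]
finger_gap: 0.226
gripper_force: 39.2
```

```bash
python3 -m creep '[{"slide":[0,0,-2],"angular":[0,0,0],"claw":-1},{"slide":[0,0,-4],"angular":[0,0,0],"claw":-1},{"slide":[0,0,-4],"angular":[0,0,0],"claw":-1},{"slide":[0,0,-3],"angular":[0,0,0],"claw":-1},{"slide":[3,-0.7,0],"angular":[0,0,0],"claw":-1},{"slide":[3,-0.7,0],"angular":[0,0,0],"claw":-1},{"slide":[3,-0.7,0],"angular":[0,0,0],"claw":-1},{"slide":[3,-0.7,0],"angular":[0,0,0],"claw":-1},{"slide":[3,-0.7,0],"angular":[0,0,0],"claw":-1}]'
python3 -m creep '[{"slide":[3,-0.7,0],"angular":[0,0,0],"claw":-1},{"slide":[2.8,-0.6,0],"angular":[0,0,0],"claw":-1},{"slide":[0,0,0],"angular":[0,0,0],"claw":-1},{"slide":[0,0,0],"angular":[0,0,0],"claw":-1},{"slide":[0,0,0],"angular":[0,0,0],"claw":-1}]'
```

```text
t: 16.73
tcp_pos: [0.5919, 0.015, 0.1366]
tool_rot: [0.968, 0.251, -0.0, 0.0]
force: [0.5, -1.4, -0.6]
finger_gap: 0.227
gripper_force: 39.4
t: 17.15
tcp_pos: [0.6344, 0.0534, 0.1358]
tool_rot: [0.968, 0.251, -0.001, -0.0]
force: [-0.7, -0.6, -1.0]
finger_gap: 0.226
gripper_force: 39.4
```

```bash
python3 -m creep '[{"slide":[0.2,0.1,1],"angular":[0,0,0],"claw":-1},{"slide":[0,0,1.5],"angular":[0,0,0],"claw":-1},{"slide":[0,0,0.9],"angular":[0,0,0],"claw":-1},{"slide":[0,0,0],"angular":[0,0,0],"claw":-1},{"slide":[0,0,0],"angular":[0,0,0],"claw":-1},{"slide":[0,0,0],"angular":[0,0,0],"claw":-1}]'
python3 - <<'E'
from fit import *
G['nar']=(.024,.021,.088)
T=Tw(); im=viewer.snapshot('wrist'); cv2.imwrite('pics/w11.png',im)
x,s=fit(im,'wrist','nar',(.6358,.054),T); print(T[:3,3],x,s, np.linalg.inv(T)@[x[0],x[1],.1,1])
E
```

```text
t: 17.65
tcp_pos: [0.6379, 0.0531, 0.1024]
tool_rot: [0.968, 0.251, 0.0, 0.0]
force: [0.6, 0.8, -0.2]
finger_gap: 0.231
gripper_force: 39.4
[0.63787154 0.05307892 0.10244005] [0.6444 0.0608 1.0499] -155.0 [ 0.00945681 -0.00357826  0.00244019  1.        ]
```

```bash
python3 -m creep '[{"slide":[0,0,0],"angular":[0,0,0],"claw":0},{"slide":[0,0,0],"angular":[0,0,0],"claw":0},{"slide":[0,0,0],"angular":[0,0,0],"claw":0},{"slide":[0,0,-2],"angular":[0,0,0],"claw":0},{"slide":[0,0,-3],"angular":[0,0,0],"claw":0},{"slide":[0,0,-3],"angular":[0,0,0],"claw":0},{"slide":[0,0,0],"angular":[0,0,0],"claw":0},{"slide":[0,0,0],"angular":[0,0,0],"claw":0}]'
python3 - <<'E'
from fit import *
G['nar']=(.024,.021,.088); G['mid']=(.030,.027,.065)
T=Tw(); im=viewer.snapshot('wrist'); cv2.imwrite('pics/w12.png',im)
for c in ('wide','mid','nar'): print(fit(im,'wrist',c,(.6358,.054),T))
# inner brightness compare to before nut, and mat slots
b=cv2.imread('pics/w9.png'); Tb=np.eye(4)
u,v=map(int,proj('wrist',(.6362,.0535,.02),T)); print(u,v,T[:3,3]); print(im[v-12:v+13:3,u-12:u+13:3].mean(2).astype(int))
E
```

```text
t: 18.37
tcp_pos: [0.6395, 0.0535, 0.185]
tool_rot: [0.968, 0.251, 0.003, 0.001]
force: [-0.4, -0.1, -0.3]
finger_gap: 0.497
gripper_force: 0.0
(array([0.6346, 0.057 , 0.9768]), np.float64(-160.7))
(array([0.6339, 0.0554, 0.9946]), np.float64(-186.1))
(array([0.6359, 0.0539, 0.9825]), np.float64(-204.0))
278 191 [0.63947046 0.05350821 0.1850148 ]
[[ 58  72  74  73  69  69  68  66  62]
 [ 71  72  73  73  74  69  66  69  67]
 [ 74  85 117 133 138 137  99  76  69]
 [142 105  89  89  77 102 114 130 134]
 [ 80  54  42  69  70  70  49  75  78]
 [ 71  59  52  38  48  43  86  77  77]
 [ 73  72  62  94 101 117 104 119 131]
 [ 62  70 119 132 117 124 136 133 121]
 [ 51  64 130 134 135 135 132  98  75]]
```

```bash
python3 -m creep '[{"slide":[-2.9,1.2,0],"angular":[0,0,0],"claw":0},{"slide":[-2.9,1.2,0],"angular":[0,0,0],"claw":0},{"slide":[-2.9,1.2,0],"angular":[0,0,0],"claw":0},{"slide":[-2.9,1.2,0],"angular":[0,0,0],"claw":0},{"slide":[-2.9,1.2,0],"angular":[0,0,0],"claw":0},{"slide":[-2.9,1.2,0],"angular":[0,0,0],"claw":0},{"slide":[-2.9,1.2,0],"angular":[0,0,0],"claw":0},{"slide":[-2.9,1.1,0],"angular":[0,0,0],"claw":0}]'
python3 -m creep '[{"slide":[0,0,1.5],"angular":[0,0,0.112],"claw":0},{"slide":[0,0,2],"angular":[0,0,0.112],"claw":0},{"slide":[0,0,2],"angular":[0,0,0.112],"claw":0},{"slide":[0,0,2],"angular":[0,0,0.112],"claw":0},{"slide":[0,0,0],"angular":[0,0,0],"claw":0},{"slide":[0,0,0],"angular":[0,0,0],"claw":0},{"slide":[0,0,0],"angular":[0,0,0],"claw":0}]'
python3 - <<'E'
from nut import *
T=Tw(); im=viewer.snapshot('wrist'); cv2.imwrite('pics/w13.png',im)
print(T[:3,3]); 
for n,p in dict(n2=(.4809,-.1436),n3=(.4194,-.0807),n4=(.4172,-.1464)).items():
    x,pr=nutfit(im,T,p); print(n,x[:2].round(4),np.degrees(x[2]).round(1),pr,np.linalg.inv(T)@[*x[:2],.007,1])
E
```

```text
t: 19.08
tcp_pos: [0.4793, -0.1428, 0.181]
tool_rot: [0.968, 0.251, -0.001, -0.001]
force: [0.5, -0.9, -0.8]
finger_gap: 0.499
gripper_force: 0.0
t: 19.67
tcp_pos: [0.4813, -0.1422, 0.1073]
tool_rot: [1.0, 0.031, -0.0, -0.0]
force: [-0.3, -0.0, 1.1]
finger_gap: 0.501
gripper_force: 0.0
[ 0.48127049 -0.1422018   0.10731089]
n2 [ 0.4809 -0.1435] 33.9 [-431, -452, -486, -453] [-4.02351406e-04  1.32499225e-03  1.00310659e-01  1.00000000e+00]
n3 [ 0.4193 -0.0805] 43.3 [-291, -305, -320, -300] [-0.05790887 -0.06544083  0.10036809  1.        ]
n4 [ 0.4172 -0.1463] 53.0 [-344, -359, -378, -359] [-6.41911777e-02  1.09149140e-04  1.00347708e-01  1.00000000e+00]
```

```bash
python3 -m creep '[{"slide":[0,0.2,2.5],"angular":[0,0,0],"claw":0},{"slide":[0,0,2.5],"angular":[0,0,0],"claw":0},{"slide":[0,0,2.5],"angular":[0,0,0],"claw":0},{"slide":[0,0,1.5],"angular":[0,0,0],"claw":0},{"slide":[0,0,1],"angular":[0,0,0],"claw":0},{"slide":[0,0,0],"angular":[0,0,0],"claw":0},{"slide":[0,0,0],"angular":[0,0,0],"claw":0}]'
python3 -m creep '[{"slide":[0,0,0],"angular":[0,0,0],"claw":-1},{"slide":[0,0,0],"angular":[0,0,0],"claw":-1},{"slide":[0,0,0],"angular":[0,0,0],"claw":-1},{"slide":[0,0,0],"angular":[0,0,0],"claw":-1},{"slide":[0,0,0],"angular":[0,0,0],"claw":-1}]' 40
```

```text
t: 20.3
tcp_pos: [0.482, -0.1445, 0.0078]
tool_rot: [1.0, 0.03, 0.0, 0.0]
force: [1.0, -0.1, 0.1]
finger_gap: 0.507
gripper_force: 0.0
t: 20.72
tcp_pos: [0.4824, -0.1447, 0.0087]
tool_rot: [1.0, 0.03, 0.001, 0.001]
force: [-1.0, -0.1, 7.2]
finger_gap: 0.222
gripper_force: 39.3
```

```bash
python3 -m creep '[{"slide":[0,0,-2],"angular":[0,0,0],"claw":-1},{"slide":[0,0,-4],"angular":[0,0,0],"claw":-1},{"slide":[0,0,-4],"angular":[0,0,0],"claw":-1},{"slide":[0,0,-3],"angular":[0,0,0],"claw":-1},{"slide":[2,-2.3,0],"angular":[0,0,0],"claw":-1},{"slide":[2,-2.3,0],"angular":[0,0,0],"claw":-1},{"slide":[2,-2.4,0],"angular":[0,0,0],"claw":-1},{"slide":[2.1,-2.4,0],"angular":[0,0,0],"claw":-1},{"slide":[2.1,-2.4,0],"angular":[0,0,0],"claw":-1}]'
python3 -m creep '[{"slide":[2.1,-2.4,0],"angular":[0,0,0],"claw":-1},{"slide":[2.1,-2.4,0],"angular":[0,0,0],"claw":-1},{"slide":[2.1,-2.3,0],"angular":[0,0,0],"claw":-1},{"slide":[0,0,0],"angular":[0,0,0],"claw":-1},{"slide":[0,0,0],"angular":[0,0,0],"claw":-1},{"slide":[0,0,0],"angular":[0,0,0],"claw":-1}]'
```

```text
t: 21.47
tcp_pos: [0.5768, -0.0192, 0.1381]
tool_rot: [1.0, 0.03, 0.0, 0.0]
force: [0.6, 0.2, -0.7]
finger_gap: 0.221
gripper_force: 39.4
t: 21.97
tcp_pos: [0.6339, 0.0541, 0.1372]
tool_rot: [1.0, 0.03, -0.001, 0.0]
force: [0.5, -0.4, -0.1]
finger_gap: 0.222
gripper_force: 39.4
```

```bash
python3 -m creep '[{"slide":[0.2,0.05,1],"angular":[0,0,0],"claw":-1},{"slide":[0,0,1.5],"angular":[0,0,0],"claw":-1},{"slide":[0,0,0.9],"angular":[0,0,0],"claw":-1},{"slide":[0,0,0],"angular":[0,0,0],"claw":-1},{"slide":[0,0,0],"angular":[0,0,0],"claw":-1},{"slide":[0,0,0],"angular":[0,0,0],"claw":-1}]'
python3 -m creep '[{"slide":[0,0,0],"angular":[0,0,0],"claw":0},{"slide":[0,0,0],"angular":[0,0,0],"claw":0},{"slide":[0,0,0],"angular":[0,0,0],"claw":0},{"slide":[0,0,-2],"angular":[0,0,0],"claw":0},{"slide":[0,0,-3],"angular":[0,0,0],"claw":0},{"slide":[0,0,-3],"angular":[0,0,0],"claw":0},{"slide":[0,0,-3],"angular":[0,0,0],"claw":0},{"slide":[0,0,0],"angular":[0,0,0],"claw":0},{"slide":[0,0,0],"angular":[0,0,0],"claw":0},{"slide":[0,0,0],"angular":[0,0,0],"claw":0}]'
python3 - <<'E'
from nut import *
G['nar']=(.024,.021,.088); G['mid']=(.030,.027,.065)
T=Tw(); im=viewer.snapshot('wrist'); print(T[:3,3])
for c in ('wide','mid','nar'): print(fit(im,'wrist',c,(.6358,.054),T))
u,v=map(int,proj('wrist',(.6362,.0535,.05),T))
b=cv2.resize(im[v-50:v+50,u-60:u+60],None,fx=4,fy=4,interpolation=cv2.INTER_CUBIC)
out=np.zeros((600,800,3),np.uint8); out[:400,:480]=b; 
out[:240,480:800]=cv2.resize(im,(320,240)); cv2.imwrite('pics/fin.png',out)
E
```

```text
t: 22.47
tcp_pos: [0.6369, 0.0533, 0.1034]
tool_rot: [1.0, 0.029, 0.0, -0.0]
force: [-0.3, 0.0, 0.1]
finger_gap: 0.226
gripper_force: 39.4
t: 23.3
tcp_pos: [0.6364, 0.0539, 0.2133]
tool_rot: [1.0, 0.03, -0.0, -0.0]
force: [-0.4, 0.3, -1.0]
finger_gap: 0.499
gripper_force: 0.0
[0.63639198 0.05393667 0.21325756]
(array([0.635 , 0.0586, 0.9441]), np.float64(-184.0))
(array([0.6344, 0.0556, 0.9844]), np.float64(-203.7))
(array([0.6363, 0.0537, 0.9665]), np.float64(-212.4))
```

View pics/fin.png

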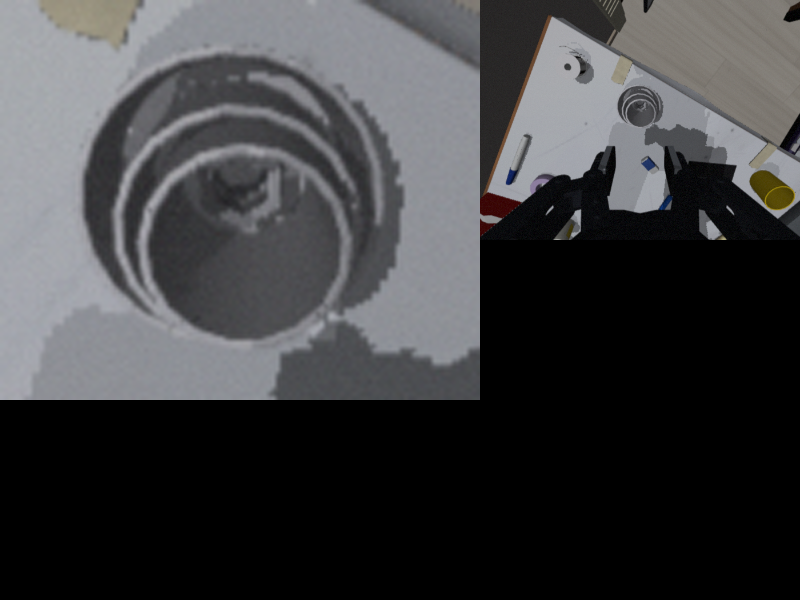

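The last view shows the three rims nested and level around (245,195), steel nuts inside the narrow cup at about (240,195), and nothing lying outside. Handing in.

```bash
python3 -c "
from station import ticket
print(ticket.sign_off())"
```

```text
the job is handed in; nothing more can be done
None
```

The three cups are nested upright in the wide cup's place, two nuts were dropped into the narrowest, and the other two nuts had not moved when last measured; I handed it in at about 23 s, and it returned no verdict.

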